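# Open the cork box in the cellar

### The arm

A 6-joint arm with a two-finger parallel gripper is mounted at the origin on the work surface. World frame = base frame: x ahead of the robot, y to its left, z up, the work surface at z = 0. Lengths are in mm, angles in degrees, forces in N, time in s.
With the tool pointing down it reaches from about 225 to 725 mm from the base axis. Payload 3.1 kg.
Tool frame: the origin (TCP) lies midway between the tips of the shut fingers; the grasp point (between the pads) lies 19 mm behind it; z points along the fingers, y is the line along which they close (so a half turn about z gives the same grasp; the last joint's range is limited). The gripper opens to 85 mm and grips with 20 to 120 N. Pads are 22 mm wide; open, the fingers measure 114 mm over their backs; the gripper's body (76 mm by 85 mm) begins 54 mm behind the grasp point. The pads swing forward as they close: fully open they stand 13 mm farther back than shut.
Start: joints at [62.005, 2.75, 5.684, 92.934, 0, 82.678], TCP at [185.344, 491.187, 231.312] pointing down, gripper open.
Joint ranges: [-166.93, 166.93], [-56.73, 111.36], [-69.38, 81.34], [-121.58, 131.49], [-85.45, 84.26], [-180, 180]. Speed limits (degrees/s): [159.86, 159.86, 180, 180, 180, 180].

### API

Orientations are given as [roll, pitch, yaw] about the fixed x, y, z axes, in that order (R = Rz(yaw) Ry(pitch) Rx(roll)).
In Python, from rig import manip, capture, camera_model gives the robot as it stands. The module is installed in compiled form; this text tells all that it offers.
- The arm moves only by the tool arm_command, never from a script. Its argument "series" is a list of rows, each an object with "hand": the gripper command: -1 is shut, 1 is fully open, values between are in proportion; "translation": the shift along the tool's x, y, z in cm, a list of three; "roll": the turn about the tool's z in degrees. A call has 1 to 12 rows; each row shifts and turns the commanded pose from where the row before left it, along the tool's axes as they then stand; what a row does not reach is not made up. A row lasts 1/12 s, in which the tool goes at most 41.7 mm and 7.16 degrees, less where a joint would pass 70% of its speed; a pose out of reach is approached as far as the arm can. A call with a gripper value outside its range is refused whole. The fingers move at their own pace and stop on an object; the grip force is fixed at half the most. Time passes only in rows, so rows that do not move let the fingers close. It gives the time, the measured TCP pose, the force, the opening and the grip force at its end, in the units of the state.
- manip.read_state(): the state, without advancing time (a new reading comes with each control period).
- capture(name): name is "scene" or "top"; returns the picture (480x640x3 uint8, red, green, blue); there is no depth.
- camera_model(name): a dict with "vertical_fov" (degrees; the focal length in pixels is half the picture's height over the tangent of half this angle, whatever the lens; pixels are square), "cx", "cy" (the principal point, pixels), "dist" ([k1, k2, p1, p2, k3] as OpenCV has them; the pictures are not rectified), "world_to_cam" (4x4, takes a point from world to camera coordinates). Camera axes: x right, y down, z forward; pixel columns grow to the right and rows downward; lengths in mm; the calibration is good to about 2 mm. A picture is of the moment at which its call begins. camera_model takes no time and is no camera call.
- manip.finish_job(): hands the job in; it is judged then, once.
The state is a dict: "clock": time; "qpos": joint angles; "dq": joint speeds; "effort": joint torques, N m; "tcp_pos": TCP position; "ee_rot": TCP orientation; "wrist_force": force on the tool from outside, world axes, zero at the start; "moment": the same for the moment, N m; "width": opening from 0.0 (shut) to 1.0 (fully open); "grip_force": force on a finger pad.
Only numpy, scipy, OpenCV 4.12 (cv2) and the standard library are available. Lean on these libraries where they do the work, as an engineer would, in place of code of your own. Each camera call takes 0.05 s, during which the arm holds its last target. There are 200 camera calls.

### The job

The plywood cork box standing in the hold-down board on the cellar table has a deep, tight lid. Push the board's slide fully home towards the box so that it holds the box's foot down, then draw the lid straight up until it is clear. Set the lid down gently, open side down, in the middle of the square cork mat (not the round one) and let go, leaving the box foot seated in the board and the slide home.

Things in the scene. Friction and masses are not known exactly. Their poses are not given: they have to be found in the camera images.
- slide (a joint): Position of the steel slide on the hold-down board, in m: 0 drawn back, 0.035 fully home against its stop, its tongue then 20 mm over the near end of the box's foot. It starts at 0 to 0.008, moves along the x axis of point slide_grip, towards the box, needs about 2 N and stays where it is left.
- slide_grip (a point): Point in the slide's upright grip, a dark wooden block 30 mm long (x), 14 mm wide (y) and 42 mm high on the steel slide; it lies on the block's centreline, 17.5 mm below its top, 24.5 mm above the steel. x is the slide direction, towards the box; z is up. It moves with the slide. Pinch across the width from above.
- lid: Box lid, a pale plywood cap open below, 90 (x) by 60 (y) by 64 mm high, walls 3 mm, about 130 g; origin at its centre, half-way up. It is fully down over a 52 mm high inner shell, x along the slide direction; sprung pads resist with about 5 to 9 N until raised 45 mm; clear at 55 mm. Grip across the 60 mm from above. A lower, similar box without a board is a bystander.
- base_foot (a point): Centre of the box's foot, a loose dark wooden plate 140 (x) by 76 (y) by 10 mm that carries the inner shell with the corks. It lies in the hold-down board, its far end under a fixed steel lip, its near end free until the slide is home; held, it rises at most 2 mm. The lid stands on it.
- mat_square: Square cork mat, 140 by 140 mm and 4 mm thick, fixed to the table; the origin is at the centre of its underside on the table top. A round cork mat 140 mm across lies near it.
Mind the look-alikes: they are no part of the job. Leave any purple look-alike of the part that bears base_foot alone.

How it is judged:
By the outcome, as a careful person would: the job done as asked, in the order asked, and still so for the second after the job is handed in, with the robot touching nothing.
It also fails if it takes over 48 s, if anything falls off the work surface, if the arm or the gripper's body presses on something with over 40 N, if the wrist force passes 120 N, or if a joint passes its speed limit or range.

## Working session

There is one attempt and no reset: what is moved stays moved. The work goes in short steps, Python scripts to look and compute and a tool call to move; the robot and the scene stay as the last step left them, time stands still between calls to the robot, and variables do not carry over. Pictures are saved under pics/ and viewed, at most 10 in all, crops included, and the job is handed in when it is done.

Besides the shell and the picture viewer there is one more tool, called as name(argument=value, ...) on one line, values as JSON. arm_command: Moves the arm, as the interface text tells. Its arguments: {"type":"object","properties":{"series":{"type":"array"}},"required":["series"]}

```bash
mkdir -p pics; cat > h.py <<'E'
import numpy as np, cv2
from rig import manip, capture, camera_model
def K(m):
    f=240/np.tan(np.radians(m["vertical_fov"]/2)); return np.array([[f,0,m["cx"]],[0,f,m["cy"]],[0,0,1.]])
def ray(n,uv):
    m=camera_model(n); T=np.array(m["world_to_cam"]); p=cv2.undistortPoints(np.array(uv,float).reshape(-1,1,2),K(m),np.array(m["dist"],float))[:,0]
    d=np.c_[p,np.ones(len(p))]@T[:3,:3]; return -T[:3,:3].T@T[:3,3],d
def onz(n,uv,z):
    c,d=ray(n,uv); return c+d*((z-c[2])/d[:,2])[:,None]
def proj(n,P):
    m=camera_model(n); T=np.array(m["world_to_cam"]); return cv2.projectPoints(np.array(P,float).reshape(-1,1,3),cv2.Rodrigues(T[:3,:3])[0],T[:3,3],K(m),np.array(m["dist"],float))[0][:,0]
def snap(n,f):
    a=capture(n); cv2.imwrite('pics/'+f,a[:,:,::-1]); return a
E
python3 - <<'E'
from h import *
snap('scene','s1.png');snap('top','t1.png')
print(manip.read_state())
for n in('scene','top'):print(camera_model(n)['vertical_fov'],ray(n,[[320,240]]))
E
```

```text
{'clock': 0.1, 'qpos': array([6.20070860e+01, 2.78956383e+00, 5.59750429e+00, 9.29338912e+01,
       4.33042675e-04, 8.26783105e+01]), 'dq': array([-0.10583596, -0.0015795 ,  0.186941  ,  0.06542184,  0.0026849 ,
       -0.00796978]), 'effort': array([ 1.81465803e-03, -3.39852369e+01,  3.20935249e+01,  1.58446626e-02,
       -1.21073099e-04, -8.15431775e-06]), 'tcp_pos': array([185.05952789, 490.68909176, 230.19892469]), 'ee_rot': array([-1.79875131e+02, -1.64806721e-02,  1.59328757e+02]), 'wrist_force': array([-0.81542527, -0.24568318,  0.84192182]), 'moment': array([-0.03090229,  0.00794483, -0.02192568]), 'grip_force': 0.0, 'width': 0.9997877971268094}
46.782001011580505 (array([ 928.70180367, -499.28222579,  772.21538555]), array([[-0.4530305 ,  0.51782094, -0.7258064 ]]))
42.1470718474876 (array([ 401.88881681,   12.18663957, 1232.61803512]), array([[ 0.10765879, -0.00409827, -0.99429618]]))
```

View pics/s1.png

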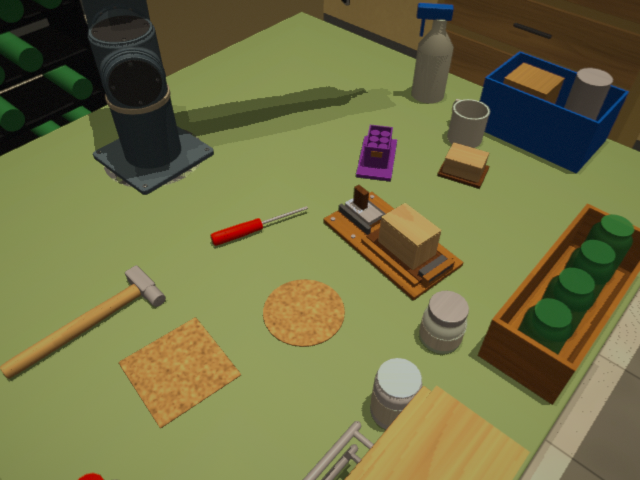

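View pics/t1.png

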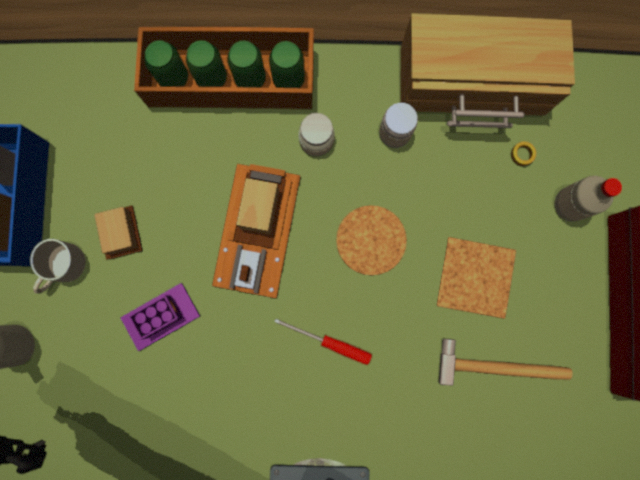

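Candidates for the lid, in the top picture:
- The tall pale box in the orange board (259,205). In the scene picture it is at (410,235).
- The low bystander box without a board (115,230).
- The purple foot look-alike (160,317).

I choose the box in the board, with the dark slide grip at (245,272). The square mat is at (477,278), and the round one at (371,240) is a decoy. I'll check with one close crop.

```bash
python3 - <<'E'
from h import *
a=cv2.imread('pics/t1.png')[155:305,205:305]; b=cv2.imread('pics/s1.png')[180:300,315:470]
a=cv2.resize(a,None,fx=4,fy=4,interpolation=cv2.INTER_CUBIC)[:600,:]; b=cv2.resize(b,(399,309),interpolation=cv2.INTER_CUBIC)
c=np.zeros((600,800,3),np.uint8); c[:,:400]=a; c[:309,400:799]=b; cv2.imwrite('pics/c1.png',c)
E
```

```text
(no output)
```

View pics/c1.png

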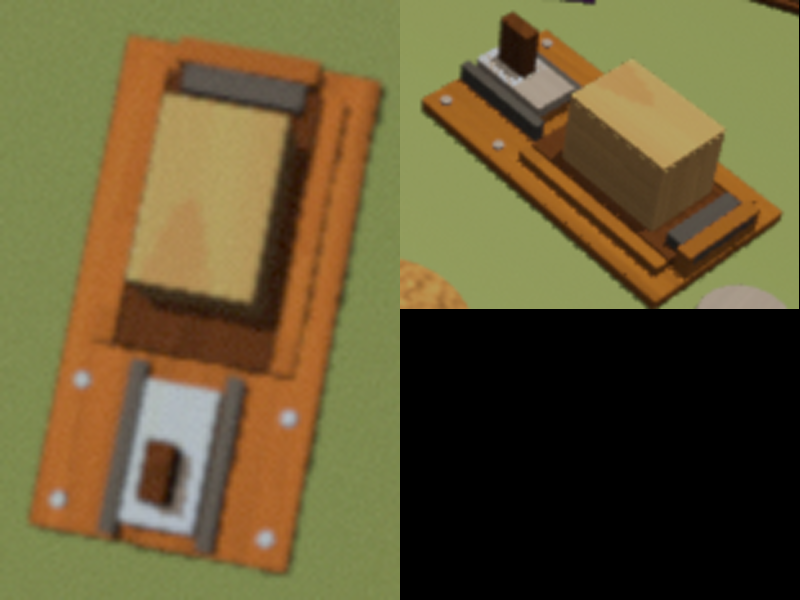

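The crop confirms it: the tall pale lid is on its dark foot in the board, the far end is under the steel lip, and the slide with its dark grip is at the near end. Next I triangulate the lid corners, the grip and the mat.

```bash
cat >> h.py <<'E'
def tri(pt,ps):
    (c1,d1),(c2,d2)=ray('top',pt),ray('scene',ps); out=[]
    for a,b in zip(d1,d2):
        s=np.linalg.lstsq(np.c_[a,-b],c2-c1,rcond=None)[0]; p,q=c1+s[0]*a,c2+s[1]*b
        out.append(np.r_[(p+q)/2,np.linalg.norm(p-q)])
    return np.array(out)
E
python3 - <<'E'
from h import *
np.set_printoptions(precision=1,suppress=True)
t=lambda p:np.array(p)/4+[205,155]-.375
s=lambda p:(np.array(p)-[400,0])/2.574+[315,180]-.3
L=t([(162,94),(291,112),(252,304),(127,282)]);S=s([(723,130),(665,168),(572,98),(631,60)])
R=tri(L,S);print(R,R.mean(0))
print('grip top',tri(t([(157,470)]),s([(519,22)])))
# slide rails + board direction
d=lambda P:np.degrees(np.arctan2(P[0][1]-P[1][1],P[0][0]-P[1][0]))
lt=onz('top',L,R[:,2].mean());print('yaws',d(lt[[0,3]]),d(lt[[1,2]]),d(lt[[0,1]])-90, lt, lt.mean(0))
for e in ([(140,362),(108,532)],[(235,380),(206,550)],[(130,37),(32,522)],[(382,80),(288,572)]):
    P=onz('top',t(e),20);print(d(P),P)
for n,(x0,y0,x1,y1) in dict(top=(425,225,530,330),scene=(105,310,250,430)).items():
    a=cv2.imread(f"pics/{n[0]}1.png");h=cv2.cvtColor(a,cv2.COLOR_BGR2HSV)[y0:y1,x0:x1]
    m=((h[...,0]<21)&(h[...,1]>90)).astype(np.uint8)
    c=max(cv2.findContours(m,0,1)[0],key=cv2.contourArea);r=cv2.minAreaRect(c)
    b=cv2.boxPoints(r)+[x0,y0];P=onz(n,b,4);print(n,'mat',P.mean(0),d(P[:2]),np.linalg.norm(np.diff(P,axis=0),axis=1))
# grip mask
h=cv2.imread('pics/t1.png')[260:285,232:255];print(h.sum(2))
E
```

```text
[[639.8 150.1  84.3   1.3]
 [632.1  89.5  89.2   0.8]
 [542.8 106.   82.8   2.2]
 [551.4 164.3  84.    1.3]] [591.5 127.5  85.    1.4]
grip top [[463.9 147.6  79.1   0.2]]
yaws -8.482561817753938 -9.736303976733037 -7.014934033442543 [[640.1 150.4  85. ]
 [632.6  89.5  85. ]
 [541.6 105.1  85. ]
 [550.8 163.7  85. ]] [591.3 127.2  85. ]
-8.81593798388277 [[519.8 164.6  20. ]
 [436.3 177.5  20. ]]
-8.028198059578472 [[511.9 117.6  20. ]
 [428.6 129.4  20. ]]
-9.31986437005883 [[682.3 175.2  20. ]
 [440.3 215.   20. ]]
-9.307956295811284 [[662.7  49.2  20. ]
 [418.9  89.2  20. ]]
top mat [ 467.2 -305.     4. ] 169.54844380184826 [139.5 141.7 140.1]
scene mat [ 466.9 -302.     4. ] -95.70145857555809 [151.1 150.3 137.5]
[[307 296 304 268 264 271 285 383 517 551 542 538 548 546 551 549 550 547
  551 552 559 552 553]
 [312 308 285 273 261 265 297 416 526 541 550 542 540 555 552 555 552 545
  550 550 546 555 559]
 [305 308 285 266 265 254 314 440 534 545 537 546 544 540 560 553 548 550
  547 551 551 549 549]
 [309 292 278 273 263 264 330 471 530 527 516 521 541 542 550 547 549 553
  549 54
[... 1352 characters left out ...]
372 450 535 541 467]
 [262 256 256 358 495 533 470 313 192 176 157 184 164 142  78  85 199 324
  378 457 530 540 462]
 [260 257 283 377 510 541 487 343 238 197 167 170 168 114  80  86 218 324
  367 439 535 536 445]
 [256 250 274 374 505 542 517 437 360 289 270 207 174 133  93 126 246 331
  385 467 531 511 391]
 [262 248 294 413 519 549 547 527 493 455 408 331 266 206 178 203 282 355
  416 512 542 492 339]
 [258 259 330 459 537 549 558 551 538 531 519 479 408 334 299 304 332 363
  423 526 538 463 309]
 [258 259 350 493 541 555 552 553 554 551 550 545 511 441 413 405 410 409
  446 526 542 465 298]
 [250 252 324 450 518 527 533 539 545 551 546 554 545 520 524 517 523 497
  491 527 535 442 288]]
```

arm_command(series=[{"hand": 1,"translation": [0,0,0],"roll": -5.9},{"hand": 1,"translation": [0,0,0],"roll": -5.8},{"hand": 1,"translation": [-3.3,-2.95,0],"roll": 0},{"hand": 1,"translation": [-3.3,-2.95,0],"roll": 0},{"hand": 1,"translation": [-3.3,-2.95,0],"roll": 0},{"hand": 1,"translation": [-3.3,-2.95,0],"roll": 0},{"hand": 1,"translation": [-3.3,-2.95,0],"roll": 0},{"hand": 1,"translation": [-3.3,-2.95,0],"roll": 0},{"hand": 1,"translation": [-3.3,-2.95,0],"roll": 0},{"hand": 1,"translation": [-3.3,-2.95,0],"roll": 0},{"hand": 1,"translation": [-3.3,-2.95,0],"roll": 0},{"hand": 1,"translation": [-3.2,-2.95,0],"roll": 0}])

```text
clock: 1.1
tcp_pos: [449.1, 166.2, 230.9]
ee_rot: [180.0, -0.0, 171.0]
wrist_force: [0.3, 0.4, -0.2]
width: 0.997
grip_force: 0.0
```

arm_command(series=[{"hand": 1,"translation": [0,0,2],"roll": 0},{"hand": 1,"translation": [0,0,3],"roll": 0},{"hand": 1,"translation": [0,0,3],"roll": 0},{"hand": 1,"translation": [0,0,2],"roll": 0},{"hand": 1,"translation": [0,0,0],"roll": 0},{"hand": 1,"translation": [0,0,0],"roll": 0}])

```text
clock: 1.6
tcp_pos: [446.8, 167.7, 129.7]
ee_rot: [-179.9, -0.2, 171.0]
wrist_force: [-0.3, 0.5, 0.6]
width: 0.997
grip_force: 0.0
```

arm_command(series=[{"hand": 1,"translation": [-1.0,-0.85,0.5],"roll": 0},{"hand": 1,"translation": [-1.0,-0.85,0.5],"roll": 0},{"hand": 1,"translation": [0,0,0],"roll": 0},{"hand": 1,"translation": [0,0,0],"roll": 0},{"hand": 1,"translation": [0,0,0],"roll": 0}])

```text
clock: 2.02
tcp_pos: [466.3, 147.9, 122.2]
ee_rot: [180.0, 0.1, 171.0]
wrist_force: [0.1, 0.5, -0.5]
width: 1.002
grip_force: 0.0
```

```bash
python3 - <<'E'
from h import *
a=snap('scene','s2.png');b=snap('top','t2.png')
c=np.zeros((480,800,3),np.uint8)
c[:,:400]=cv2.resize(a[130:290,310:443],(400,480));c[:,400:]=cv2.resize(b[155:305,195:320],(400,480))
cv2.imwrite('pics/c2.png',c[:,:,::-1]);print(manip.read_state()['tcp_pos'])
E
```

```text
[465.85250159 148.21198305 121.97362124]
```

View pics/c2.png

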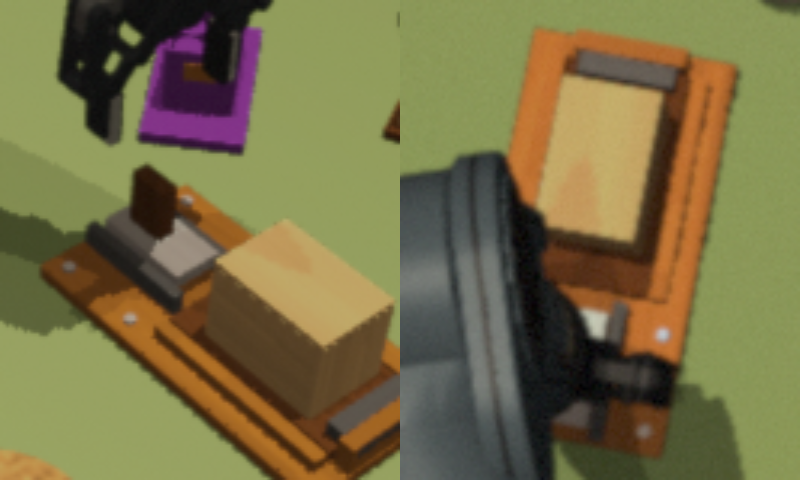

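The scene crop shows the open fingers at (100,130) and (225,70), either side of the dark grip at (153,200), and well above it. I descend and pinch.

arm_command(series=[{"hand": 1,"translation": [0,0,2.5],"roll": 0},{"hand": 1,"translation": [0,0,2.5],"roll": 0},{"hand": 1,"translation": [0,0,1.5],"roll": 0},{"hand": 1,"translation": [0,0,0.9],"roll": 0},{"hand": 1,"translation": [0,0,0],"roll": 0},{"hand": 1,"translation": [0,0,0],"roll": 0}])

```text
clock: 2.62
tcp_pos: [465.4, 148.3, 47.5]
ee_rot: [-180.0, -0.0, 171.0]
wrist_force: [-0.3, 0.2, 0.2]
width: 0.998
grip_force: 0.0
```

arm_command(series=[{"hand": 0,"translation": [0,0,0],"roll": 0},{"hand": -0.4,"translation": [0,0,0],"roll": 0},{"hand": -0.4,"translation": [0,0,0],"roll": 0},{"hand": -1,"translation": [0,0,0],"roll": 0},{"hand": -1,"translation": [0,0,0],"roll": 0},{"hand": -1,"translation": [0,0,0],"roll": 0},{"hand": -1,"translation": [0,0,0],"roll": 0},{"hand": -1,"translation": [0,0,0],"roll": 0},{"hand": -1,"translation": [0,0,0],"roll": 0},{"hand": -1,"translation": [0,0,0],"roll": 0}])

```text
clock: 3.45
tcp_pos: [466.1, 149.6, 48.0]
ee_rot: [179.8, 0.1, 171.0]
wrist_force: [-0.2, 4.7, 1.2]
width: 0.151
grip_force: 60.3
```

Pinched on the 14 mm block. I push it home, easing off the lateral offset.

arm_command(series=[{"hand": -1,"translation": [0,0.1,0],"roll": 0},{"hand": -1,"translation": [-0.6,0,0],"roll": 0},{"hand": -1,"translation": [-0.6,0,0],"roll": 0},{"hand": -1,"translation": [-0.6,0,0],"roll": 0},{"hand": -1,"translation": [-0.6,0,0],"roll": 0},{"hand": -1,"translation": [-0.3,0,0],"roll": 0},{"hand": -1,"translation": [0,0,0],"roll": 0},{"hand": -1,"translation": [0,0,0],"roll": 0}])

```text
clock: 4.12
tcp_pos: [494.3, 144.9, 48.0]
ee_rot: [180.0, 0.2, 171.0]
wrist_force: [2.5, 2.7, 4.1]
width: 0.151
grip_force: 60.7
```

arm_command(series=[{"hand": -1,"translation": [-0.2,0,0],"roll": 0},{"hand": -1,"translation": [-0.2,0,0],"roll": 0},{"hand": -1,"translation": [0,0,0],"roll": 0},{"hand": -1,"translation": [0,0,0],"roll": 0}])

```text
clock: 4.45
tcp_pos: [496.9, 144.4, 48.0]
ee_rot: [180.0, 0.1, 171.0]
wrist_force: [0.2, 3.1, 5.4]
width: 0.151
grip_force: 60.9
```

arm_command(series=[{"hand": -1,"translation": [-0.2,0,0],"roll": 0},{"hand": -1,"translation": [-0.2,0,0],"roll": 0},{"hand": -1,"translation": [0,0,0],"roll": 0},{"hand": -1,"translation": [0,0,0],"roll": 0}])

```text
clock: 4.78
tcp_pos: [500.4, 143.8, 48.0]
ee_rot: [180.0, 0.0, 171.0]
wrist_force: [-0.8, 2.8, 6.4]
width: 0.153
grip_force: 61.1
```

arm_command(series=[{"hand": -1,"translation": [-0.2,0,0],"roll": 0},{"hand": -1,"translation": [-0.1,0,0],"roll": 0},{"hand": -1,"translation": [0,0,0],"roll": 0},{"hand": -1,"translation": [0,0,0],"roll": 0}])

```text
clock: 5.12
tcp_pos: [500.4, 143.8, 47.9]
ee_rot: [180.0, -0.3, 171.1]
wrist_force: [-8.2, 4.3, 11.3]
width: 0.148
grip_force: 61.8
```

arm_command(series=[{"hand": -1,"translation": [-0.2,0,-0.1],"roll": 0},{"hand": -1,"translation": [-0.1,0,-0.1],"roll": 0},{"hand": -1,"translation": [0,0,0],"roll": 0},{"hand": -1,"translation": [0,0,0],"roll": 0}])

```text
clock: 5.45
tcp_pos: [500.3, 143.8, 48.0]
ee_rot: [180.0, -0.7, 171.1]
wrist_force: [-12.2, 6.4, 8.6]
width: 0.151
grip_force: 61.4
```

The slide is hard against its stop: 35 mm of travel and the force is rising. I relax the push, release, lift clear and look.

arm_command(series=[{"hand": -1,"translation": [0.3,0,0],"roll": 0},{"hand": -1,"translation": [0,0,0],"roll": 0},{"hand": 0.2,"translation": [0,0,0],"roll": 0},{"hand": 0.2,"translation": [0,0,0],"roll": 0},{"hand": 1,"translation": [0,0,0],"roll": 0},{"hand": 1,"translation": [0,0,0],"roll": 0},{"hand": 1,"translation": [0,0,0],"roll": 0},{"hand": 1,"translation": [0,0,0],"roll": 0},{"hand": 1,"translation": [0,0,-2],"roll": 0},{"hand": 1,"translation": [0,0,-3],"roll": 0},{"hand": 1,"translation": [0,0,-3.5],"roll": 0},{"hand": 1,"translation": [0,0,-3.5],"roll": 0}])

```text
clock: 6.45
tcp_pos: [502.4, 142.9, 169.8]
ee_rot: [-179.9, -0.1, 171.0]
wrist_force: [0.7, 0.2, 0.0]
width: 1.0
grip_force: 0.0
```

```bash
python3 - <<'E'
from h import *
a=snap('scene','s3.png');b=snap('top','t3.png')
c=np.zeros((480,800,3),np.uint8)
c[:,:400]=cv2.resize(a[130:290,330:463],(400,480));c[:,400:]=cv2.resize(b[155:305,195:320],(400,480))
cv2.imwrite('pics/c3.png',c[:,:,::-1]);print(manip.read_state()['tcp_pos'])
E
```

```text
[507.49507084 143.67768284 177.0420459 ]
```

View pics/c3.png

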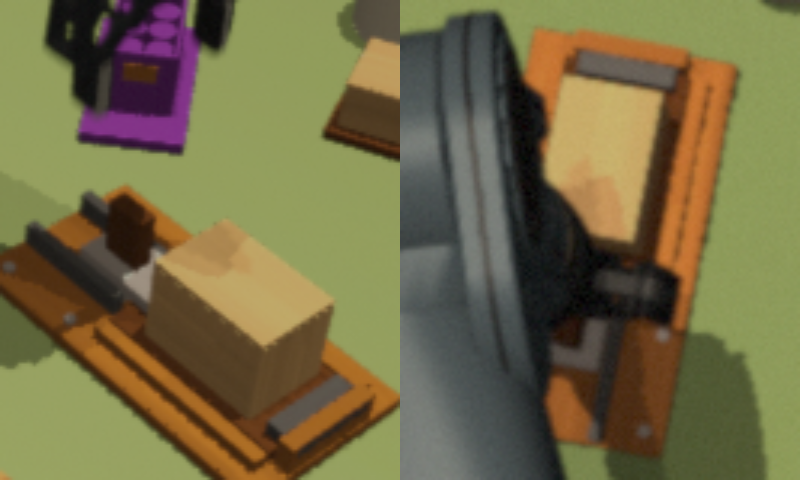

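The slide has moved up under the lid's near end: the grip is at (130,230) in the scene crop and the tongue is over the foot. Now I go to the lid.

arm_command(series=[{"hand": 1,"translation": [-2.1,-0.05,0],"roll": 0},{"hand": 1,"translation": [-2.1,-0.05,0],"roll": 0},{"hand": 1,"translation": [-2.1,-0.05,0],"roll": 0},{"hand": 1,"translation": [-2.1,-0.05,0],"roll": 0},{"hand": 1,"translation": [0,0,2],"roll": 0},{"hand": 1,"translation": [0,0,2.5],"roll": 0},{"hand": 1,"translation": [0,0,1.5],"roll": 0},{"hand": 1,"translation": [0,0,0],"roll": 0},{"hand": 1,"translation": [0,0,0],"roll": 0},{"hand": 1,"translation": [0,0,0],"roll": 0}])

```text
clock: 7.38
tcp_pos: [586.3, 128.1, 110.1]
ee_rot: [180.0, 0.1, 171.0]
wrist_force: [0.2, 0.5, -0.5]
width: 0.999
grip_force: 0.0
```

```bash
python3 - <<'E'
from h import *
a=snap('scene','s4.png')
cv2.imwrite('pics/c4.png',cv2.resize(a[130:290,330:490],(600,600))[:,:,::-1]);s=manip.read_state();print(s['tcp_pos'],s['wrist_force'])
E
```

```text
[586.7436802  128.20510292 110.92457366] [-0.07237693 -0.45265453 -0.45279074]
```

View pics/c4.png

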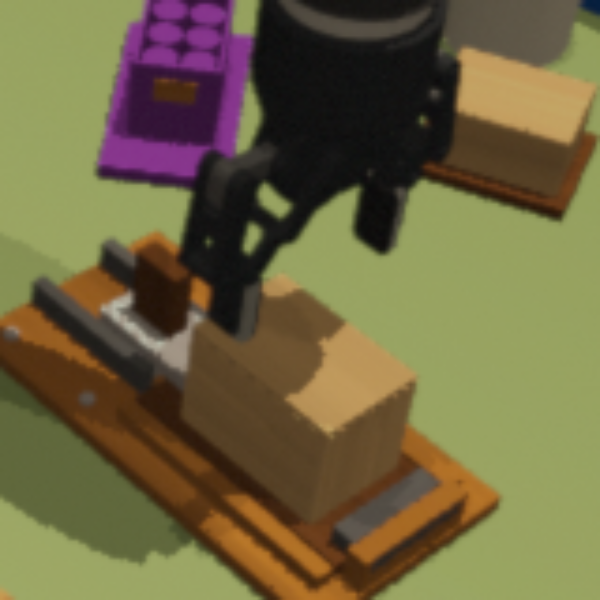

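The fingers straddle the lid at (235,320) and (380,240), and their midpoint is over the lid centre. I shift 4 mm along x, descend and grip.

arm_command(series=[{"hand": 1,"translation": [-0.4,0,1.5],"roll": 0},{"hand": 1,"translation": [0,0,2],"roll": 0},{"hand": 1,"translation": [0,0,2],"roll": 0},{"hand": 1,"translation": [0,0,1.3],"roll": 0},{"hand": 1,"translation": [0,0,0],"roll": 0},{"hand": 1,"translation": [0,0,0],"roll": 0}])

```text
clock: 7.93
tcp_pos: [589.6, 127.5, 41.5]
ee_rot: [-180.0, -0.0, 171.0]
wrist_force: [0.3, 1.0, 0.9]
width: 0.998
grip_force: 0.0
```

arm_command(series=[{"hand": 0.6,"translation": [0,0,0],"roll": 0},{"hand": 0.45,"translation": [0,0,0],"roll": 0},{"hand": 0.4,"translation": [0,0,0],"roll": 0},{"hand": 0.3,"translation": [0,0,0],"roll": 0},{"hand": 0,"translation": [0,0,0],"roll": 0},{"hand": -1,"translation": [0,0,0],"roll": 0},{"hand": -1,"translation": [0,0,0],"roll": 0},{"hand": -1,"translation": [0,0,0],"roll": 0},{"hand": -1,"translation": [0,0,0],"roll": 0},{"hand": -1,"translation": [0,0,0],"roll": 0}])

```text
clock: 8.77
tcp_pos: [591.5, 128.3, 43.8]
ee_rot: [179.9, 0.2, 171.0]
wrist_force: [0.2, 2.3, 6.9]
width: 0.695
grip_force: 65.5
```

arm_command(series=[{"hand": -1,"translation": [0,0.08,0],"roll": 0},{"hand": -1,"translation": [0,0,-0.3],"roll": 0},{"hand": -1,"translation": [0,0,-0.3],"roll": 0},{"hand": -1,"translation": [0,0,-0.3],"roll": 0},{"hand": -1,"translation": [0,0,-0.3],"roll": 0},{"hand": -1,"translation": [0,0,-0.3],"roll": 0},{"hand": -1,"translation": [0,0,-0.3],"roll": 0},{"hand": -1,"translation": [0,0,0],"roll": 0}])

```text
clock: 9.43
tcp_pos: [589.1, 127.9, 59.0]
ee_rot: [-179.9, -0.1, 171.0]
wrist_force: [-1.3, -0.6, -9.1]
width: 0.693
grip_force: 66.5
```

arm_command(series=[{"hand": -1,"translation": [0,0,-0.4],"roll": 0},{"hand": -1,"translation": [0,0,-0.4],"roll": 0},{"hand": -1,"translation": [0,0,-0.4],"roll": 0},{"hand": -1,"translation": [0,0,-0.4],"roll": 0},{"hand": -1,"translation": [0,0,-0.4],"roll": 0},{"hand": -1,"translation": [0,0,-0.4],"roll": 0},{"hand": -1,"translation": [0,0,-0.4],"roll": 0},{"hand": -1,"translation": [0,0,-0.4],"roll": 0},{"hand": -1,"translation": [0,0,-0.5],"roll": 0},{"hand": -1,"translation": [0,0,-0.5],"roll": 0},{"hand": -1,"translation": [0,0,-0.5],"roll": 0},{"hand": -1,"translation": [0,0,-0.5],"roll": 0}])

```text
clock: 10.43
tcp_pos: [591.4, 128.4, 113.8]
ee_rot: [179.9, 0.2, 171.0]
wrist_force: [-0.2, -0.1, -1.2]
width: 0.698
grip_force: 67.1
```

arm_command(series=[{"hand": -1,"translation": [0,0,-1],"roll": 0},{"hand": -1,"translation": [0,0,-1],"roll": 0},{"hand": -1,"translation": [0,0,-1],"roll": 0},{"hand": -1,"translation": [0,0,-1],"roll": 0},{"hand": -1,"translation": [0,0,0],"roll": 0},{"hand": -1,"translation": [0,0,0],"roll": 0},{"hand": -1,"translation": [0,0,0],"roll": 0}])

```text
clock: 11.02
tcp_pos: [589.8, 128.3, 151.1]
ee_rot: [-180.0, -0.0, 171.0]
wrist_force: [-0.7, 0.1, -2.0]
width: 0.696
grip_force: 67.1
```

```bash
python3 - <<'E'
from h import *
a=snap('scene','s5.png')
cv2.imwrite('pics/c5.png',cv2.resize(a[100:290,310:500],(600,600))[:,:,::-1]);s=manip.read_state();print(s['tcp_pos'],s['wrist_force'],s['width'])
E
```

```text
[589.50805464 128.23728719 150.61829601] [-0.43106628 -0.55833025 -2.06344909] 0.6970438547452735
```

View pics/c5.png

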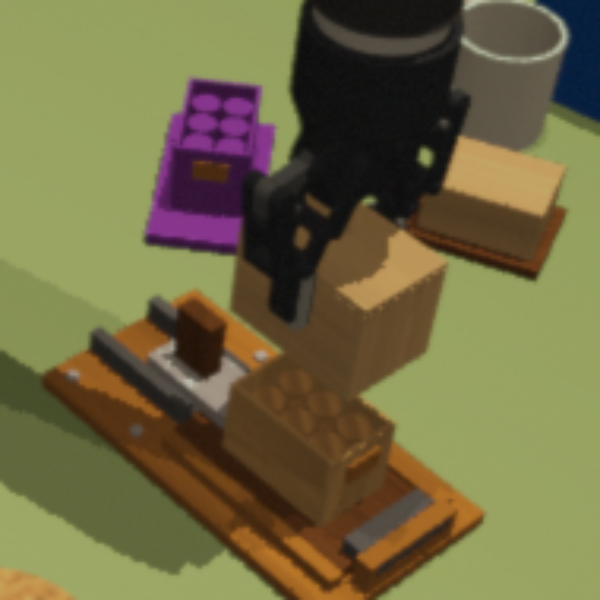

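The lid is clear at (345,300), with the shell and corks still in the board at (310,430) and the slide home. I carry it to the square mat.

arm_command(series=[{"hand": -1,"translation": [0,-0.8,-1],"roll": 0},{"hand": -1,"translation": [0.2,-1.6,-1],"roll": 0},{"hand": -1,"translation": [0.4,-2.4,0],"roll": 0},{"hand": -1,"translation": [0.4,-3,0],"roll": 0},{"hand": -1,"translation": [0.4,-3,0],"roll": 0},{"hand": -1,"translation": [0.4,-3,0],"roll": 0},{"hand": -1,"translation": [0.4,-3,0],"roll": 0},{"hand": -1,"translation": [0.4,-3,0],"roll": 0},{"hand": -1,"translation": [0.4,-3,0],"roll": 0},{"hand": -1,"translation": [0.4,-3,0],"roll": 0},{"hand": -1,"translation": [0.4,-3,0],"roll": 0},{"hand": -1,"translation": [0.4,-3,0],"roll": 0}])

```text
clock: 12.07
tcp_pos: [497.6, -181.0, 171.6]
ee_rot: [-180.0, -0.0, 171.0]
wrist_force: [0.7, -0.5, -1.7]
width: 0.697
grip_force: 67.1
```

arm_command(series=[{"hand": -1,"translation": [0.4,-3,0],"roll": 0},{"hand": -1,"translation": [0.4,-3,0],"roll": 0},{"hand": -1,"translation": [0.2,-2,0],"roll": 0},{"hand": -1,"translation": [0,-1,0],"roll": 0},{"hand": -1,"translation": [0,0,0],"roll": 0},{"hand": -1,"translation": [0,0,0],"roll": 0},{"hand": -1,"translation": [0,0,0],"roll": 0}])

```text
clock: 12.65
tcp_pos: [475.1, -265.4, 171.3]
ee_rot: [179.9, -0.0, 171.1]
wrist_force: [-0.3, 0.2, -1.6]
width: 0.699
grip_force: 67.1
```

arm_command(series=[{"hand": -1,"translation": [0.1,-1.5,0],"roll": 0},{"hand": -1,"translation": [0.1,-1.5,0],"roll": 0},{"hand": -1,"translation": [0,-1,0],"roll": 0},{"hand": -1,"translation": [0,0,2],"roll": 0.7},{"hand": -1,"translation": [0,0,3],"roll": 0.7},{"hand": -1,"translation": [0,0,3],"roll": 0},{"hand": -1,"translation": [0,0,2.5],"roll": 0},{"hand": -1,"translation": [0,0,1.5],"roll": 0},{"hand": -1,"translation": [0,0,0.5],"roll": 0},{"hand": -1,"translation": [0,0,0],"roll": 0},{"hand": -1,"translation": [0,0,0],"roll": 0},{"hand": -1,"translation": [0,0,0],"roll": 0}])

```text
clock: 13.65
tcp_pos: [468.0, -306.8, 48.4]
ee_rot: [-179.9, 0.2, 169.6]
wrist_force: [-0.1, -0.5, -1.2]
width: 0.698
grip_force: 67.1
```

```bash
python3 - <<'E'
from h import *
a=snap('scene','s6.png');b=snap('top','t6.png')
c=np.zeros((480,800,3),np.uint8)
c[:,:400]=cv2.resize(a[290:434,100:220],(400,480));c[:,400:]=cv2.resize(b[210:342,420:530],(400,480))
cv2.imwrite('pics/c6.png',c[:,:,::-1]);print(manip.read_state()['tcp_pos'])
print(proj('scene',[[467,-304.5,4]]))
E
```

```text
[ 467.99057652 -306.83423062   48.42952446]
[[178.34069985 367.34039061]]
```

View pics/c6.png

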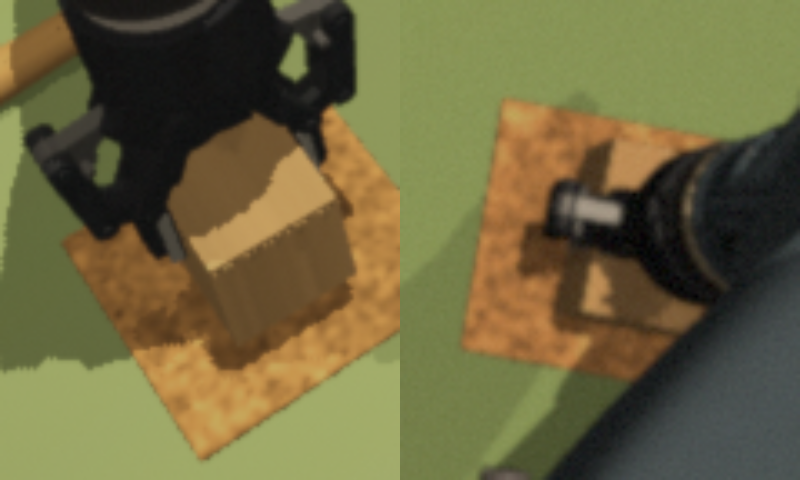

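The lid hangs just above the square mat and is centred on it: in the scene crop its lower edge is at (245,345), with mat corners at (65,240) and (205,460). I lower it gently, watching the force.

arm_command(series=[{"hand": -1,"translation": [0,0.2,0.5],"roll": 0},{"hand": -1,"translation": [0,0,0.5],"roll": 0},{"hand": -1,"translation": [0,0,0.3],"roll": 0},{"hand": -1,"translation": [0,0,0.3],"roll": 0},{"hand": -1,"translation": [0,0,0.2],"roll": 0},{"hand": -1,"translation": [0,0,0],"roll": 0},{"hand": -1,"translation": [0,0,0],"roll": 0}])

```text
clock: 14.33
tcp_pos: [466.8, -303.7, 27.9]
ee_rot: [180.0, -0.0, 169.6]
wrist_force: [0.3, -0.7, -0.7]
width: 0.692
grip_force: 67.1
```

arm_command(series=[{"hand": -1,"translation": [0,0,0.1],"roll": 0},{"hand": -1,"translation": [0,0,0.1],"roll": 0},{"hand": -1,"translation": [0,0,0.1],"roll": 0},{"hand": -1,"translation": [0,0,0],"roll": 0},{"hand": -1,"translation": [0,0,0],"roll": 0}])

```text
clock: 14.75
tcp_pos: [467.3, -304.1, 26.0]
ee_rot: [-180.0, 0.0, 169.6]
wrist_force: [-1.0, 0.8, 2.3]
width: 0.696
grip_force: 67.3
```

Contact, about 4 N. I release and withdraw.

arm_command(series=[{"hand": 0.45,"translation": [0,0,0],"roll": 0},{"hand": 0.55,"translation": [0,0,0],"roll": 0},{"hand": 0.7,"translation": [0,0,0],"roll": 0},{"hand": 1,"translation": [0,0,0],"roll": 0},{"hand": 1,"translation": [0,0,0],"roll": 0},{"hand": 1,"translation": [0,0,0],"roll": 0},{"hand": 1,"translation": [0,0,0],"roll": 0},{"hand": 1,"translation": [0,0,-1],"roll": 0},{"hand": 1,"translation": [0,0,-2],"roll": 0},{"hand": 1,"translation": [0,0,-3],"roll": 0},{"hand": 1,"translation": [0,0,-3],"roll": 0},{"hand": 1,"translation": [0,0,-3],"roll": 0}])

```text
clock: 15.75
tcp_pos: [466.8, -303.6, 147.1]
ee_rot: [180.0, -0.0, 169.6]
wrist_force: [0.3, 0.5, 1.1]
width: 0.999
grip_force: 0.0
```

arm_command(series=[{"hand": 1,"translation": [2,0,-1],"roll": 0},{"hand": 1,"translation": [3,0,0],"roll": 0},{"hand": 1,"translation": [3,0,0],"roll": 0},{"hand": 1,"translation": [3,0,0],"roll": 0},{"hand": 1,"translation": [1,0,0],"roll": 0},{"hand": 1,"translation": [0,0,0],"roll": 0},{"hand": 1,"translation": [0,0,0],"roll": 0},{"hand": 1,"translation": [0,0,0],"roll": 0}])

```text
clock: 16.42
tcp_pos: [350.0, -282.8, 155.9]
ee_rot: [-180.0, 0.1, 169.6]
wrist_force: [-0.0, -0.5, -0.1]
width: 1.001
grip_force: 0.0
```

```bash
python3 - <<'E'
from h import *
a=snap('scene','s7.png');b=snap('top','t7.png')
c=np.zeros((480,800,3),np.uint8)
c[:,:400]=cv2.resize(a[150:460,100:470],(400,335))[:480].copy() if 0 else cv2.resize(a[170:440,100:470],(400,480));c[:,400:]=cv2.resize(b[155:335,205:530],(400,480))
cv2.imwrite('pics/c7.png',c[:,:,::-1]);print(manip.read_state()['tcp_pos'])
E
```

```text
[ 350.01548354 -282.5768686   155.46513285]
```

View pics/c7.png

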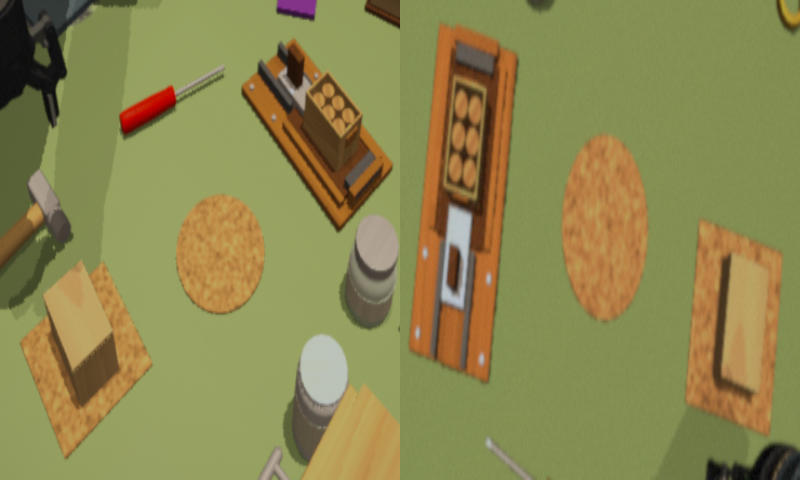

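The lid stands open side down in the middle of the square mat (scene crop (80,330)). The box foot is seated, the slide is home (top crop (455,265)), and the robot is clear. I'm handing it in.

```bash
python3 -c "
from rig import manip
print(manip.finish_job())"
```

```text
the job is handed in; nothing more can be done
None
```

I handed the job in at about 16.5 s of the 48 s: the slide is fully home, the lid stands open side down in the middle of the square mat and is released, and the box foot is still seated in the board.

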